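# Set the pump test unit to its third speed and start it

## Task

With a fingertip, push the paddle lever of the grey pump test unit along its slot, counting the clicks, and leave it in the third notch without running on towards the fourth; then press the round start button fully down and let it come back up. Only push: do not take the lever between the fingers, and do not lift or shove the things that stand around the unit.

Things in the scene. Friction and masses are not known exactly. Their poses are not given: they have to be found in the camera images.
- unit: Pump test unit, a grey steel box fixed to the bench, 170 mm (x) by 300 mm (y) by 60 mm high, with a flat aluminium top panel. Origin: centre of its underside on the bench; z up. The lever's slot runs along y at x = +30 mm, with five pairs of dark ticks beside it, one per notch; the start button stands on the panel at x = -5, y = +85 mm.
- lever_top (a point): Centre of the top of the lever's black paddle, moving with it; axes as the unit's. The paddle is 30 mm (x) by 14 mm (y, the slide direction) by 26 mm high on a thin steel stem; its top is 44 mm above the panel, its lower edge 18 mm above it. At the off end it is at x = +30, y = -100 mm of the unit. In a notch its middle is level with a pair of dark ticks.
- lever (a joint): Travel of the lever in m along the unit's +y axis, 0 to 0.095; it starts in the smooth off run, 0 to 0.010. Notches at 0.030, 0.046, 0.062 (third), 0.078, 0.094, with ridges half-way between and one at 0.022. Leaving a notch takes about 4 N, falling to nothing at the ridge; 1 to 3 mm past it the lever clicks ahead of the finger by itself into the next notch and stays.
- start_top (a point): Centre of the top of the round black start button (36 mm across) on a grey collar on the unit's panel; it moves with the button, which is pressed straight down.
- start (a joint): Travel of the start button in m: 0 up, 0.006 fully down; it springs back when released; about 5 N holds it fully down.
- tee: Loose brass pipe tee lying on the bench, 78 mm long, 34 mm high, origin under its centre; to be left alone.
- nut: Loose steel ring, 48 mm across and 18 mm high, origin under its centre; to be left alone.
- carton: Loose cardboard carton, 90 by 70 mm, 60 mm high, origin under its centre, beyond the unit; to be left alone.
- bin: Loose empty blue storage bin, 100 by 150 mm, 70 mm high, with a lip 160 mm long, origin under its centre, to the left of the unit; to be left alone.

How it is judged:
On the way, in this order (a step that is already met when the one before it is completed fails the run):
1. the lever is over the first click (value of joint lever above 0.025 m).
2. the lever rests in the third notch (value of joint lever between 0.058 and 0.066 m), for 0.3 s.
3. the start button is pressed fully down (value of joint start above 0.005 m).
At the end, for the whole second after the job is handed in: The lever rests in its third notch (travel 62 mm, within 4 mm), the start button is back up (within 1.5 mm), and the tee, ring, carton and bin are within 20 mm of where they stood (all of step 2 and velocity of joint lever between -0.01 and 0.01 m/s and value of joint start below 0.0015 m and distance of each of tee, nut, carton, bin from where it was at the start of the episode below 0.02 m); the robot touches nothing.
It fails at once if the lever is pushed past the third notch towards the fourth (value of joint lever above 0.07 m).
It fails at once if the start button is pressed before the lever is in its third notch (value of joint start above 0.003 m and value of joint lever below 0.056 m).
It fails at once if the lever's paddle is taken between the fingers (y of the grasp point in the frame of lever_top between -0.007 and 0.007 m and x of the grasp point in the frame of lever_top between -0.012 and 0.012 m and z of the grasp point in the frame of lever_top below 0.008 m).
It fails at once if the tee, ring, carton or bin is lifted or shoved more than 20 mm (distance of any of tee, nut, carton, bin from where it was at the start of the episode above 0.02 m).
It also fails if it takes over 64 s, if anything falls off the work surface, if the arm or the gripper's body presses on something with over 40 N, if the wrist force passes 120 N, or if a joint passes its speed limit or range.

## Robot

A 6-joint arm with a two-finger parallel gripper is mounted at the origin on the work surface. World frame = base frame: x ahead of the robot, y to its left, z up, the work surface at z = 0. Lengths are in m, angles in rad, forces in N, time in s.
With the tool pointing down it reaches from about 0.4 to 0.825 m from the base axis. Payload 7 kg.
Tool frame: the origin (TCP) lies at the centre of the arm's flange, where the gripper is bolted on; the fingertips stand 178 mm ahead of it and the grasp point (between the pads) lies 159 mm ahead of it; z points along the fingers, y is the direction in which the jaws open and shut (so a half turn about z gives the same grasp; the last joint's range is limited). The gripper opens to 88 mm and grips with 3 to 60 N. Pads are 19 mm wide; open, the fingers measure 130 mm over their backs; the gripper's body (78 mm by 193 mm) begins 47 mm behind the grasp point.
Start: joints at [1.604, 0.359, 0.012, 0, -1.224, -0.288], TCP at [0.17, 0.653, 0.405] pointing down, gripper open.
Joint ranges: [-3.07, 3.07], [-1.43, 2.12], [-1.02, 1.25], [-3.03, 1.67], [-3.05, -0], [-3.03, 3.03]. Speed limits (rad/s): [2.39, 2.39, 3.01, 3.14, 3.14, 3.14].

## Interface

Orientations are given as [roll, pitch, yaw] about the fixed x, y, z axes, in that order (R = Rz(yaw) Ry(pitch) Rx(roll)).
In Python, from station import arm gives the robot as it stands.
- The arm moves only by the shell command python3 -m handwheel 'ROWS' [OPENING] [FORCE]. ROWS is JSON, a list of rows, each a list of 4 numbers: the shift along the world's x, y, z in cm, then the turn about the world's z in rad. In form: [[dx, dy, dz, yaw], ...]. A call has 1 to 20 rows; each row shifts and turns the commanded pose from where the row before left it; what a row does not reach is not made up. A row lasts 1/10 s, in which the tool goes at most 50 mm and 8.59 degrees, less where a joint would pass 70% of its speed; a pose out of reach is approached as far as the arm can. A call is refused whole if a number of a shift passes 5 or a number of a turn 0.15, either way. A call with a gripper value outside its range is refused whole. OPENING is the closure, from 0 (fully open) to 1 (shut), set as the call begins (- or left out, the last holds). The fingers move at their own pace and stop on an object; FORCE is the grip in N (left out, the last holds). Time passes only in rows, so rows that do not move let the fingers close. It gives the time, the measured TCP pose, the force and the opening at its end, in the units of the state.
- arm.get_state(): the state, without advancing time (a new reading comes with each control period).
- arm.grab_frame(name): name is "side" or "top"; returns a dict with "image" (420x560x3 uint8, red, green, blue), "depth" (420x560 float32, m along the optical axis (not along the pixel's ray), 0 where there is no reading), "vfov" (degrees; the focal length in pixels is half the picture's height over the tangent of half this angle, whatever the lens; pixels are square), "cx", "cy" (the principal point, pixels), "rvec" (rotation vector, rad) and "tvec" (3), from world to camera coordinates, as OpenCV has them. Camera axes: x right, y down, z forward; pixel columns grow to the right and rows downward; lengths in m; the calibration is good to about 2 mm. A picture is of the moment at which its call begins.
- arm.job_done(): hands the job in, once; it reports no verdict.
The state is a dict: "t": time; "q": joint angles; "qd": joint speeds; "joint_efforts": joint torques, N m; "eef_pos": TCP position; "ee_rot": TCP orientation; "force": force on the tool from outside, world axes, zero at the start; "moment": the same for the moment, N m; "width": finger opening in m.
Only numpy, scipy, OpenCV 4.12 (cv2) and the standard library are available. Lean on these libraries where they do the work, as an engineer would, in place of code of your own. Each camera call takes 0.05 s, during which the arm holds its last target.

## Working session

There is one attempt and no reset: what is moved stays moved. The work goes in short steps, Python scripts to look and compute and a shell command to move; the robot and the scene stay as the last step left them, time stands still between calls to the robot, and variables do not carry over. Pictures are saved under pics/ and viewed, and the job is handed in when it is done.

```bash
mkdir -p pics; cat > h.py <<'E'
import numpy as np, cv2
from station import arm
def grab(name,fn=None):
    f=arm.grab_frame(name)
    if fn: cv2.imwrite('pics/'+fn,cv2.cvtColor(f['image'],cv2.COLOR_RGB2BGR))
    return f
def K(f):
    F=f['image'].shape[0]/2/np.tan(np.radians(f['vfov'])/2)
    return F
def Rt(f): return cv2.Rodrigues(np.array(f['rvec'],float))[0],np.array(f['tvec'],float).ravel()
def ray(f,u,v,z):
    R,t=Rt(f);F=K(f); d=R.T@np.array([(u-f['cx'])/F,(v-f['cy'])/F,1]); c=-R.T@t
    return c+d*(z-c[2])/d[2]
def cloud(f):
    R,t=Rt(f);F=K(f);D=f['depth'];h,w=D.shape
    u,v=np.meshgrid(np.arange(w),np.arange(h))
    P=np.stack([(u-f['cx'])/F*D,(v-f['cy'])/F*D,D],-1)
    W=(P-t)@R; W[D<=0]=np.nan
    return W
def proj(f,p):
    R,t=Rt(f);F=K(f);c=R@np.array(p)+t
    return c[0]/c[2]*F+f['cx'],c[1]/c[2]*F+f['cy']
E
python3 - <<'E'
from h import *
s=arm.get_state();print(s)
for n in('top','side'):
    f=grab(n,n+'0.png');R,t=Rt(f);print(n,f['vfov'],f['cx'],f['cy'],-R.T@t,[k for k in f])
    import pickle;pickle.dump(f,open(n+'0.pkl','wb'))
E
```

```text
{'t': 0.0, 'q': array([ 1.60408162e+00,  3.59364098e-01,  1.10712470e-02, -3.20560403e-04,
       -1.22408898e+00, -2.88098605e-01]), 'qd': array([ 1.12713267e-03,  2.50169140e-03,  7.90233071e-04,  6.04157489e-04,
       -1.44427974e-05, -1.12831223e-03]), 'joint_efforts': array([ 3.16430132e-04, -5.82714593e+01,  2.93050826e+01,  6.99717432e+00,
        7.11073910e-03, -1.48600216e-04]), 'eef_pos': array([0.17010203, 0.65301861, 0.40374791]), 'ee_rot': array([ 3.13998687e+00, -1.61598091e-04, -2.54922350e-01]), 'force': array([0.33384689, 0.18466065, 0.05817476]), 'moment': array([ 0.00355869,  0.00051381, -0.04413322]), 'width': 0.08739030790848883}
top 46.81488315684842 281.9322572484576 219.80214536092836 [0.36845802 0.09581878 1.43855422] ['image', 'depth', 'vfov', 'cx', 'cy', 'rvec', 'tvec']
side 48.214418321770566 285.6174096041459 210.265791261329 [ 0.17009174 -0.55794596  0.97402414] ['image', 'depth', 'vfov', 'cx', 'cy', 'rvec', 'tvec']
```

View pics/top0.png

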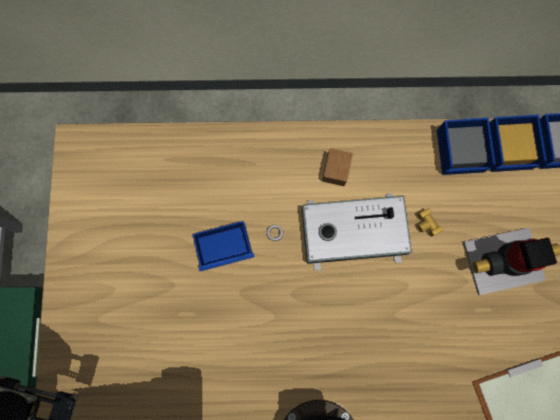

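View pics/side0.png

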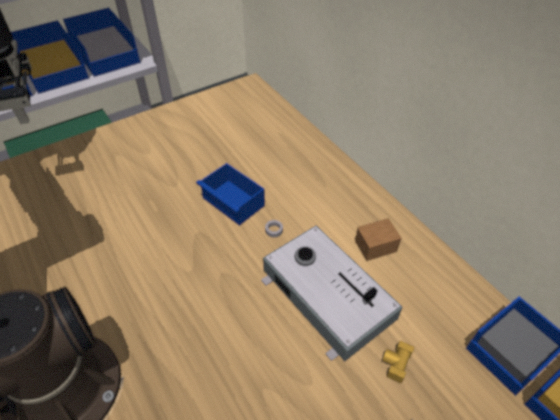

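The top view shows the unit at about cols 302–411, rows 196–264. The lever paddle is near (389,212), the button near (327,232), and the tee, ring, carton and bin stand around the unit. Next I measure from an enlarged crop.

```bash
python3 - <<'E'
from h import *; import pickle
f=pickle.load(open('top0.pkl','rb'));g=pickle.load(open('side0.pkl','rb'))
im=f['image'][185:275,290:440];cv2.imwrite('pics/c1.png',cv2.resize(im[...,::-1],None,fx=5,fy=5,interpolation=cv2.INTER_CUBIC))
im=g['image'][215:365,255:415];cv2.imwrite('pics/c2.png',cv2.resize(im[...,::-1],None,fx=4,fy=4,interpolation=cv2.INTER_CUBIC))
W=cloud(f)
m=(np.abs(W[...,2]-.06)<.006);n,l,st,c=cv2.connectedComponentsWithStats(m.astype(np.uint8))
i=[k for k in range(1,n) if l[220,350]==k];print(l[220,350],W[220,350])
k=l[245,350];mm=(l==k).astype(np.uint8)
ct=max(cv2.findContours(mm,0,2)[0],key=cv2.contourArea)
P=np.array([ray(f,u,v,.06)[:2] for u,v in ct[:,0]],np.float32)
r=cv2.minAreaRect(P);print(r,cv2.boxPoints(r))
print('button',W[228:237,322:333,2].max(), 'paddle',[ (v,u,W[v,u].round(3)) for v in range(208,217,2) for u in range(384,396,3)])
E
```

```text
15 [ 0.61724976 -0.10449631  0.06530088]
((0.5949727296829224, -0.12041981518268585), (0.16998717188835144, 0.29932883381843567), 4.2364959716796875) [[ 0.49915513  0.02255689]
 [ 0.52126765 -0.27595407]
 [ 0.6907903  -0.2633965 ]
 [ 0.6686778   0.03511444]]
button 0.09008434305910817 paddle [(208, 384, array([ 0.652, -0.206,  0.059])), (208, 387, array([ 0.644, -0.205,  0.099])), (208, 390, array([ 0.643, -0.212,  0.105])), (208, 393, array([ 0.651, -0.231,  0.062])), (210, 384, array([ 0.646, -0.205,  0.062])), (210, 387, array([ 0.64 , -0.206,  0.093])), (210, 390, array([ 0.638, -0.213,  0.1  ])), (210, 393, array([ 0.646, -0.231,  0.059])), (212, 384, array([ 0.64 , -0.204,  0.063])), (212, 387, array([ 0.634, -0.206,  0.091])), (212, 390, array([ 0.631, -0.211,  0.107])), (212, 393, array([ 0.639, -0.23 ,  0.065])), (214, 384, array([ 0.634, -0.204,  0.064])), (214, 387, array([ 0.629, -0.207,  0.089])), (214, 390, array([ 0.626, -0.212,  0.103])), (214, 393, array([ 0.626, -0.22 ,  0.102])), (216, 384, array([ 0.628, -0.203,  0.063])), (216, 387, array([ 0.624, -0.207,  0.085])), (216, 390, array([ 0.62 , -0.212,  0.103])), (216, 393, array([ 0.621, -0.221,  0.098]))]
```

View pics/c1.png

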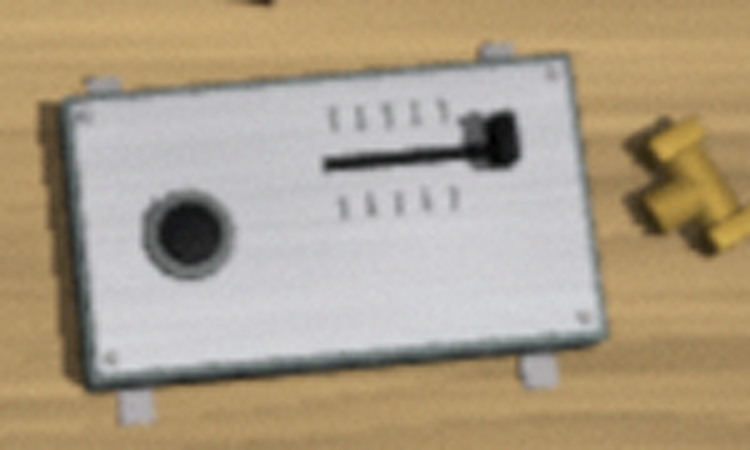

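View pics/c2.png

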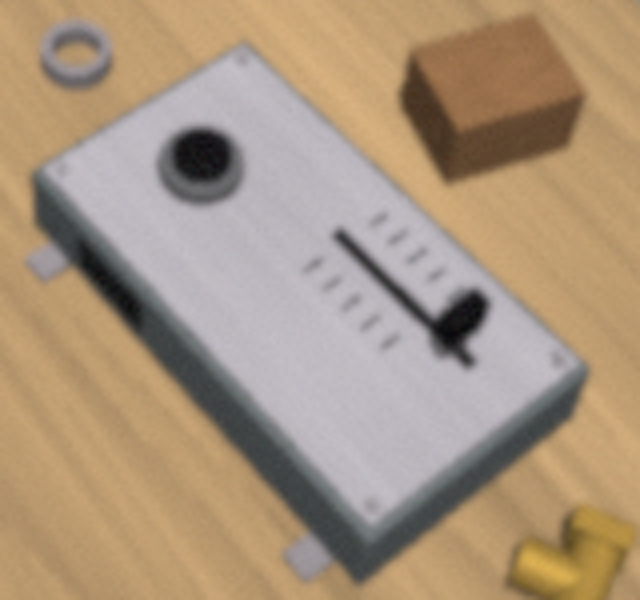

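```bash
python3 - <<'E'
from h import *; import pickle
f=pickle.load(open('top0.pkl','rb'));g=pickle.load(open('side0.pkl','rb'))
c=np.array([.595,-.1204]);a=.0739;R=np.array([[np.cos(a),-np.sin(a)],[np.sin(a),np.cos(a)]])
loc=lambda p:((R.T@(p[:2]-c))*1000).round(1)
T=lambda u,v,z=.06:ray(f,290+(u+.5)/5-.5,185+(v+.5)/5-.5,z)
S=lambda u,v,z=.06:ray(g,255+(u+.5)/4-.5,215+(v+.5)/4-.5,z)
for n,q in dict(up=[(335,120),(362,118),(390,117),(417,114),(445,112)],lo=[(345,208),(372,206),(398,203),(427,200),(455,198)],slot0=[(325,164)],screws=[(85,117),(552,74),(110,358),(585,317)]).items():
    print('top',n,[loc(T(*p)) for p in q])
for n,q in dict(up=[(379,219),(399,237),(417,256),(437,274)],lo=[(315,265),(331,284),(350,301),(371,321),(391,341)],slot=[(338,232),(471,363)],screws=[(62,171),(243,61),(558,360),(372,505)]).items():
    print('side',n,[loc(S(*p)) for p in q])
# button / paddle by dark mask
for nm,h in (('top',f),('side',g)):
    W=cloud(h);dark=(h['image'].max(2)<60)
    for what,lo,hi,zc in (('paddle',.09,.12,.104),('button',.078,.1,.085)):
        m=(dark&(W[...,2]>lo)&(W[...,2]<hi)&(np.abs(W[...,0]-.6)<.1)&(np.abs(W[...,1]+.12)<.15))
        X=W[m];L=(X[:,:2]-c)@R*1000
        s=L[:,1]<-40 if what=='paddle' else L[:,1]>50
        print(nm,what,s.sum(),L[s].mean(0).round(1),L[s].min(0).round(1),L[s].max(0).round(1),np.percentile(X[s][:,2],[5,50,90]).round(3))
print(loc(T(188,232,.085)),loc(S(202,155,.085)),'button')
E
```

```text
top up [array([56. , -9.5]), array([ 55.8, -25.3]), array([ 55. , -41.5]), array([ 55.4, -57.4]), array([ 55.1, -73.7])]
top lo [array([ 4. , -9.3]), array([  3.8, -24.9]), array([  4.2, -40.1]), array([  4.5, -56.9]), array([  4.3, -73.2])]
top slot0 [array([30.7, -0.7])]
top screws [array([ 70.5, 134.8]), array([  72.1, -138.6]), array([-70.4, 134.3]), array([ -70.9, -138.6])]
side up [array([56.6, -7.1]), array([ 57.2, -23.4]), array([ 56.4, -39.3]), array([ 57.1, -55.2])]
side lo [array([ 5.4, -8.1]), array([  4.1, -23.3]), array([  5.1, -38.2]), array([  5.7, -55.1]), array([  5.8, -71.4])]
side slot [array([31.2,  0.8]), array([  31.4, -108.5])]
side screws [array([-70.8, 133.5]), array([ 70.3, 132.8]), array([  71.2, -136.6]), array([ -69.7, -137.2])]
top paddle 51 [ 28.6 -93.3] [  15.7 -100.1] [ 41.5 -87.6] [0.094 0.103 0.108]
top button 110 [-5.6 84.3] [-21.8  67.9] [10.  99.7] [0.079 0.083 0.086]
side paddle 79 [ 25.4 -98.5] [  13.4 -103.8] [ 40.3 -90.5] [0.092 0.102 0.104]
side button 117 [-6.8 81.4] [-22.1  65.7] [ 8.4 97.2] [0.078 0.081 0.083]
[-5.7 85.1] [-9.2 78.3] button
```

```bash
python3 -m handwheel '[[2.7,-3.2,0,-0.052],[2.7,-3.2,0,-0.052],[2.7,-3.2,0,-0.052],[2.7,-3.2,0,-0.052],[2.7,-3.2,0,-0.052],[2.7,-3.2,0,-0.052],[2.7,-3.2,0,-0.052],[2.7,-3.2,0,-0.052],[2.7,-3.2,0,-0.052],[2.7,-3.2,0,-0.052],[2.7,-3.2,0,-0.052],[2.7,-3.2,0,-0.052]]' 1 20
python3 -m handwheel '[[1.2,-4.3,0,-0.052],[1.2,-4.3,0,-0.052],[1.2,-4.3,0,-0.052],[1.2,-4.3,0,-0.052],[1.2,-4.3,0,-0.052],[1.2,-4.3,0,-0.052],[1.2,-4.3,0,-0.052],[1.2,-4.3,0,-0.052],[1.2,-4.3,0,-0.052],[1.2,-4.3,0,-0.052],[1.2,-4.3,0,-0.052],[1.2,-4.3,0,-0.052],[0,0,0,0],[0,0,0,0]]'
```

```text
t: 1.3
eef_pos: [0.4949, 0.2676, 0.4045]
ee_rot: [3.141, 0.0, -0.881]
force: [1.4, -0.3, 0.7]
width: 0.0016
t: 2.7
eef_pos: [0.638, -0.248, 0.4033]
ee_rot: [3.14, 0.001, -1.505]
force: [-0.3, 0.5, -0.7]
width: 0.0001
```

```bash
python3 -m handwheel '[[-0.3,-0.4,-2.5,0],[0,0,-2.5,0],[0,0,-2.5,0],[0,0,-2.5,0],[0,0,0,0],[0,0,0,0]]'
python3 - <<'E'
from h import *
f=grab('side','s1.png');im=f['image'][180:390,220:500];cv2.imwrite('pics/s1c.png',cv2.resize(im[...,::-1],None,fx=2.8,fy=2.8,interpolation=cv2.INTER_CUBIC))
f=grab('top');im=f['image'][150:290,260:470];cv2.imwrite('pics/t1c.png',cv2.resize(im[...,::-1],None,fx=3.5,fy=3.5,interpolation=cv2.INTER_CUBIC))
E
```

```text
t: 3.3
eef_pos: [0.6353, -0.2499, 0.3052]
ee_rot: [3.141, -0.0, -1.501]
force: [0.3, 0.0, 0.3]
width: 0.0006
```

View pics/s1c.png

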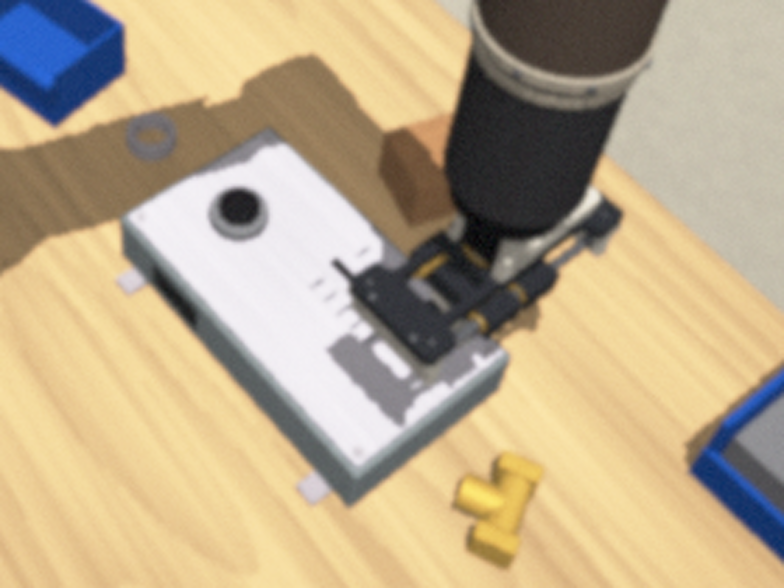

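View pics/t1c.png

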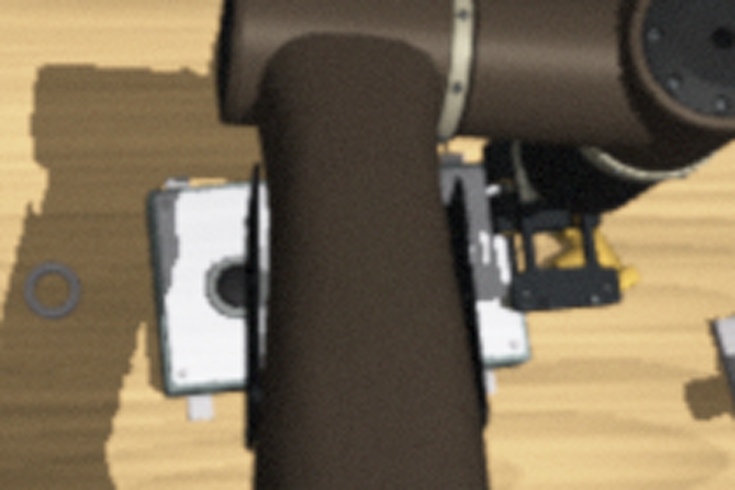

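The gripper hides the lever in both views here, as the side crop shows it behind the finger plate. I'll go down behind the paddle and find it by touch.

```bash
python3 -m handwheel '[[0,-0.2,-2,0],[0,0,-2,0],[0,0,0,0],[0,0,0,0],[0,0,0,0]]'
python3 -m handwheel '[[0,0.2,0,0],[-0.02,0.2,0,0],[0,0.2,0,0],[0,0,0,0],[0,0,0,0]]'
python3 - <<'E'
from h import *
print(arm.get_state()['force'])
f=grab('side');im=f['image'][240:340,300:440];cv2.imwrite('pics/s2c.png',cv2.resize(im[...,::-1],None,fx=5,fy=5,interpolation=cv2.INTER_CUBIC))
E
```

```text
t: 3.9
eef_pos: [0.6358, -0.2529, 0.2666]
ee_rot: [-3.139, -0.001, -1.502]
force: [-0.4, -0.2, -0.6]
width: 0.0002
t: 4.4
eef_pos: [0.635, -0.2467, 0.2648]
ee_rot: [-3.142, -0.0, -1.503]
force: [0.9, 0.1, -0.7]
width: 0.0002
[ 0.90448995  0.10298151 -0.72821237]
```

View pics/s2c.png

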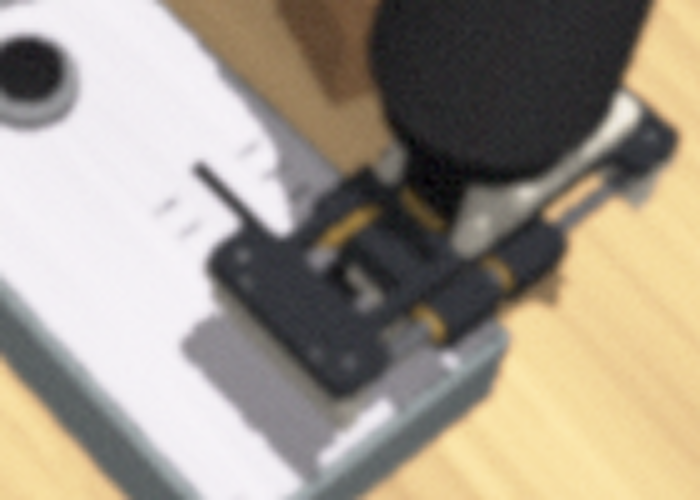

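```bash
python3 - <<'E'
from h import *
f=grab('side');W=cloud(f)
c=np.array([.595,-.1225]);a=.0739;R=np.array([[np.cos(a),-np.sin(a)],[np.sin(a),np.cos(a)]])
L=((W[...,:2]-c)@R)*1000
for v in range(286,326,3):
    print(v,[(u,int(L[v,u,0]),int(L[v,u,1]),int(W[v,u,2]*1000)) for u in range(338,388,5)])
E
```

```text
286 [(338, 6, -21, 56), (343, 13, -30, 60), (348, -48, -91, 195), (353, -38, -95, 191), (358, -31, -102, 194), (363, -24, -108, 194), (368, -9, -109, 182), (373, 2, -113, 175), (378, 11, -118, 172), (383, 6, -132, 194)]
289 [(338, 0, -27, 57), (343, -60, -90, 196), (348, -50, -94, 192), (353, -46, -102, 197), (358, -37, -107, 195), (363, -21, -108, 180), (368, -3, -107, 162), (373, -3, -118, 177), (378, 5, -124, 174), (383, 6, -133, 185)]
292 [(338, -5, -34, 59), (343, -63, -93, 192), (348, -57, -101, 196), (353, -47, -105, 191), (358, -42, -112, 196), (363, 39, -68, 58), (368, 24, -90, 102), (373, -3, -120, 168), (378, 0, -128, 174), (383, 8, -134, 174)]
295 [(338, -10, -39, 57), (343, -66, -97, 189), (348, -61, -105, 194), (353, -53, -111, 194), (358, -44, -116, 192), (363, -38, -123, 195), (368, 18, -97, 104), (373, -3, -122, 158), (378, -4, -134, 175), (383, -7, -146, 194)]Traceback (most recent call last):
  File "<stdin>", line 6, in <module>
ValueError: cannot convert float NaN to integer
```

The plate is gripper body at z≈195 mm, well clear. The paddle top still shows through the gap at (368,293), at z≈103 mm. I'll keep advancing.

```bash
python3 -m handwheel '[[-0.02,0.2,0,0],[0,0.2,0,0],[-0.02,0.2,0,0],[-0.02,0.2,0,0],[0,0,0,0],[0,0,0,0]]'
python3 -m handwheel '[[-0.02,0.2,0,0],[-0.02,0.2,0,0],[0,0.2,0,0],[-0.02,0.2,0,0],[0,0,0,0],[0,0,0,0]]'
python3 -m handwheel '[[-0.02,0.2,0,0],[-0.02,0.2,0,0],[0,0,0,0],[0,0,0,0]]'
```

```text
t: 5.1
eef_pos: [0.6344, -0.2387, 0.2647]
ee_rot: [-3.142, -0.0, -1.503]
force: [0.5, -0.8, 0.2]
width: 0.0007
t: 5.7
eef_pos: [0.6337, -0.2307, 0.2647]
ee_rot: [3.142, 0.0, -1.503]
force: [0.0, 0.0, 0.5]
width: 0.0005
t: 6.1
eef_pos: [0.6333, -0.2267, 0.2647]
ee_rot: [3.141, 0.0, -1.503]
force: [0.1, 0.6, -0.3]
width: 0.0004
```

```bash
cat > lev.py <<'E'
from h import *
f=grab('side');W=cloud(f)
c=np.array([.595,-.1225]);a=.0739;R=np.array([[np.cos(a),-np.sin(a)],[np.sin(a),np.cos(a)]])
L=((W[...,:2]-c)@R)*1000
m=(L[...,0]>5)&(L[...,0]<55)&(L[...,1]>-130)&(L[...,1]<0)&(W[...,2]>.066)&(W[...,2]<.112)
print(m.sum())
for v,u in np.argwhere(m): print((u,v),L[v,u].round().astype(int),round(W[v,u,2]*1000),f['image'][v,u].mean().round())
im=f['image'][260:320,320:404];cv2.imwrite('pics/lev.png',cv2.resize(im[...,::-1],None,fx=8,fy=8,interpolation=cv2.INTER_CUBIC))
E
python3 lev.py
```

```text
34
(np.int64(363), np.int64(291)) [ 17 -83] 103 96.0
(np.int64(364), np.int64(291)) [ 19 -85] 104 84.0
(np.int64(363), np.int64(292)) [ 16 -84] 102 65.0
(np.int64(364), np.int64(292)) [ 17 -86] 104 53.0
(np.int64(365), np.int64(292)) [ 19 -88] 104 66.0
(np.int64(363), np.int64(293)) [ 15 -86] 101 53.0
(np.int64(364), np.int64(293)) [ 16 -88] 103 36.0
(np.int64(365), np.int64(293)) [ 17 -89] 103 42.0
(np.int64(366), np.int64(293)) [ 20 -90] 101 68.0
(np.int64(364), np.int64(294)) [ 15 -89] 101 42.0
(np.int64(365), np.int64(294)) [ 17 -90] 101 41.0
(np.int64(366), np.int64(294)) [ 19 -91] 101 53.0
(np.int64(370), np.int64(298)) [  13 -107] 111 81.0
(np.int64(369), np.int64(299)) [  13 -105] 104 82.0
(np.int64(370), np.int64(299)) [  13 -108] 108 96.0
(np.int64(371), np.int64(299)) [  13 -110] 111 102.0
(np.int64(368), np.int64(300)) [  15 -103] 95 72.0
(np.int64(369), np.int64(300)) [  15 -105] 98 90.0
(np.int64(370), np.int64(300)) [  14 -108] 102 97.0
(np.int64(371), np.int64(300)) [  13 -111] 109 100.0
(np.int64(369), np.int64(301)) [  14 -106] 97 80.0
(np.int64(377), np.int64(301)) [  25 -118] 101 85.0
(np.int64(376), np.int64(302)) [  21 -119] 101 99.0
(np.int64(377), np.int64(302)) [  29 -116] 90 94.0
(np.int64(378), np.int64(302)) [  34 -116] 86 92.0
(np.int64(375), np.int64(303)) [  21 -118] 97 110.0
(np.int64(376), np.int64(303)) [  24 -118] 93 113.0
(np.int64(373), np.int64(304)) [  13 -118] 101 105.0
(np.int64(374), np.int64(304)) [  18 -117] 94 117.0
(np.int64(375), np.int64(304)) [  22 -117] 90 120.0
(np.int64(372), np.int64(305)) [  14 -116] 94 94.0
(np.int64(373), np.int64(305)) [  13 -119] 97 112.0
(np.int64(374), np.int64(305)) [  17 -119] 94 123.0
(np.int64(373), np.int64(306)) [  17 -117] 88 118.0
```

View pics/lev.png

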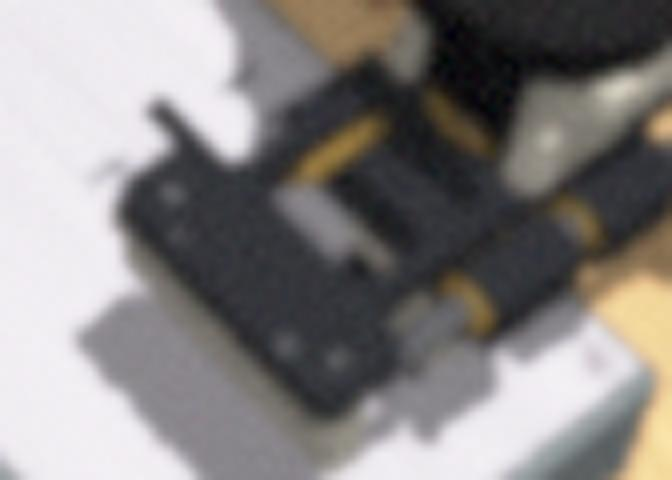

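```bash
for i in 1; do
python3 -m handwheel '[[-0.02,0.2,0,0],[0,0,0,0],[0,0,0,0]]'|egrep 'eef|force'
python3 -m handwheel '[[-0.02,0.2,0,0],[0,0,0,0],[0,0,0,0]]'|egrep 'eef|force'
python3 -m handwheel '[[-0.01,0.2,0,0],[0,0,0,0],[0,0,0,0]]'|egrep 'eef|force'
python3 -m handwheel '[[-0.02,0.2,0,0],[0,0,0,0],[0,0,0,0]]'|egrep 'eef|force'
python3 -m handwheel '[[-0.02,0.2,0,0],[0,0,0,0],[0,0,0,0]]'|egrep 'eef|force'
python3 -m handwheel '[[-0.01,0.2,0,0],[0,0,0,0],[0,0,0,0]]'|egrep 'eef|force'
done; python3 lev.py | head -16
```

```text
eef_pos: [0.6331, -0.2247, 0.2646]
force: [0.7, -0.6, 0.0]
eef_pos: [0.633, -0.2228, 0.2647]
force: [0.1, -1.4, 0.2]
eef_pos: [0.6328, -0.2211, 0.2647]
force: [-0.2, -4.4, -1.1]
eef_pos: [0.6326, -0.2186, 0.2647]
force: [-0.8, -2.3, -0.2]
eef_pos: [0.6325, -0.2165, 0.2646]
force: [0.6, -0.5, 0.4]
eef_pos: [0.6323, -0.2146, 0.2646]
force: [0.2, 0.4, -0.4]
35
(np.int64(360), np.int64(287)) [ 21 -71] 101 89.0
(np.int64(359), np.int64(288)) [ 18 -71] 100 74.0
(np.int64(360), np.int64(288)) [ 18 -74] 103 57.0
(np.int64(361), np.int64(288)) [ 20 -74] 101 73.0
(np.int64(359), np.int64(289)) [ 14 -74] 104 53.0
(np.int64(360), np.int64(289)) [ 16 -75] 103 39.0
(np.int64(361), np.int64(289)) [ 20 -75] 98 53.0
(np.int64(362), np.int64(289)) [ 20 -78] 102 71.0
(np.int64(360), np.int64(290)) [ 16 -76] 100 41.0
(np.int64(361), np.int64(290)) [ 16 -78] 103 41.0
(np.int64(366), np.int64(294)) [ 13 -95] 111 93.0
(np.int64(364), np.int64(295)) [ 15 -90] 98 75.0
(np.int64(365), np.int64(295)) [ 14 -92] 102 93.0
(np.int64(366), np.int64(295)) [ 13 -96] 107 100.0
(np.int64(364), np.int64(296)) [ 16 -90] 93 77.0
```

A 4.4 N peak fell to zero at tool y≈-0.2165, which is the first ridge (t≈0.022), so the lever has clicked into notch 1. I'll keep counting.

```bash

python3 -m handwheel '[[-0.02,0.2,0,0],[0,0,0,0],[0,0,0,0]]'|egrep 'eef|force'
python3 -m handwheel '[[-0.02,0.2,0,0],[0,0,0,0],[0,0,0,0]]'|egrep 'eef|force'
python3 -m handwheel '[[-0.01,0.2,0,0],[0,0,0,0],[0,0,0,0]]'|egrep 'eef|force'
python3 -m handwheel '[[-0.01,0.1,0,0],[0,0,0,0],[0,0,0,0]]'|egrep 'eef|force'
python3 -m handwheel '[[-0.01,0.1,0,0],[0,0,0,0],[0,0,0,0]]'|egrep 'eef|force'
python3 -m handwheel '[[-0.01,0.1,0,0],[0,0,0,0],[0,0,0,0]]'|egrep 'eef|force'
python3 -m handwheel '[[-0.01,0.1,0,0],[0,0,0,0],[0,0,0,0]]'|egrep 'eef|force'
python3 lev.py | head -16
```

```text
eef_pos: [0.6321, -0.2127, 0.2647]
force: [-0.2, -0.1, 0.8]
eef_pos: [0.6319, -0.2108, 0.2647]
force: [-0.6, -0.5, -0.6]
eef_pos: [0.6319, -0.2088, 0.2647]
force: [-0.3, 0.4, 0.2]
eef_pos: [0.6317, -0.2078, 0.2647]
force: [0.1, -0.0, -0.0]
eef_pos: [0.6316, -0.2068, 0.2646]
force: [-0.5, 0.5, -0.1]
eef_pos: [0.6316, -0.2062, 0.2647]
force: [1.3, -4.2, -0.5]
eef_pos: [0.6315, -0.2049, 0.2647]
force: [1.0, -4.7, -1.4]
36
(np.int64(357), np.int64(284)) [ 20 -62] 102 98.0
(np.int64(356), np.int64(285)) [ 18 -62] 100 79.0
(np.int64(357), np.int64(285)) [ 19 -63] 101 72.0
(np.int64(358), np.int64(285)) [ 19 -66] 104 77.0
(np.int64(356), np.int64(286)) [ 16 -63] 99 55.0
(np.int64(357), np.int64(286)) [ 17 -65] 101 44.0
(np.int64(358), np.int64(286)) [ 17 -68] 105 57.0
(np.int64(362), np.int64(291)) [ 12 -84] 110 90.0
(np.int64(360), np.int64(292)) [ 14 -79] 97 68.0
(np.int64(361), np.int64(292)) [ 13 -82] 102 87.0
(np.int64(362), np.int64(292)) [ 16 -82] 99 100.0
(np.int64(363), np.int64(292)) [ 14 -86] 107 101.0
(np.int64(364), np.int64(292)) [ 13 -89] 111 99.0
(np.int64(361), np.int64(293)) [ 14 -82] 97 85.0
(np.int64(362), np.int64(293)) [ 14 -84] 99 99.0
```

View pics/lev.png

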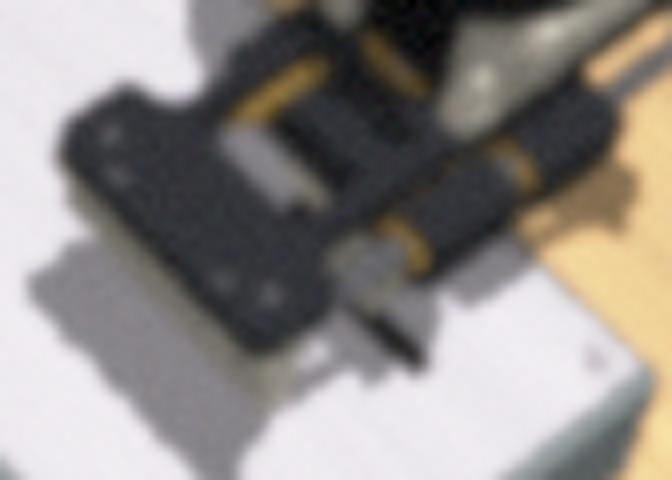

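Contact in notch 1 is at tool y≈-0.2066. Going by that, ridge 1–2 should be at about -0.1986, contact in notch 2 at -0.1906, ridge 2–3 at -0.1827 and contact in notch 3 at -0.1747.

```bash

python3 -m handwheel '[[-0.01,0.2,0,0],[0,0,0,0],[0,0,0,0]]'|egrep 'eef|force'
python3 -m handwheel '[[-0.01,0.2,0,0],[0,0,0,0],[0,0,0,0]]'|egrep 'eef|force'
python3 -m handwheel '[[-0.02,0.2,0,0],[0,0,0,0],[0,0,0,0]]'|egrep 'eef|force'
python3 -m handwheel '[[-0.01,0.1,0,0],[0,0,0,0],[0,0,0,0]]'|egrep 'eef|force'
python3 -m handwheel '[[-0.01,0.1,0,0],[0,0,0,0],[0,0,0,0]]'|egrep 'eef|force'
python3 -m handwheel '[[0,0.1,0,0],[0,0,0,0],[0,0,0,0]]'|egrep 'eef|force'
python3 lev.py | head -16
```

```text
eef_pos: [0.6313, -0.2025, 0.2646]
force: [-0.1, -2.2, -0.5]
eef_pos: [0.6312, -0.2005, 0.2646]
force: [1.2, 0.0, -0.1]
eef_pos: [0.631, -0.1986, 0.2646]
force: [0.5, -0.2, 1.5]
eef_pos: [0.6309, -0.1977, 0.2646]
force: [-0.0, 0.0, -0.1]
eef_pos: [0.6308, -0.1968, 0.2646]
force: [-0.1, 0.1, -0.3]
eef_pos: [0.6309, -0.1958, 0.2647]
force: [-0.9, -0.4, 0.3]
46
(np.int64(352), np.int64(280)) [ 19 -47] 101 95.0
(np.int64(353), np.int64(280)) [ 18 -50] 106 86.0
(np.int64(351), np.int64(281)) [ 17 -46] 97 78.0
(np.int64(352), np.int64(281)) [ 17 -49] 102 58.0
(np.int64(353), np.int64(281)) [ 18 -51] 103 59.0
(np.int64(354), np.int64(281)) [ 19 -53] 105 81.0
(np.int64(351), np.int64(282)) [ 15 -48] 98 52.0
(np.int64(352), np.int64(282)) [ 16 -51] 101 41.0
(np.int64(353), np.int64(282)) [ 16 -53] 103 37.0
(np.int64(354), np.int64(282)) [ 17 -55] 104 57.0
(np.int64(355), np.int64(282)) [ 20 -55] 102 80.0
(np.int64(352), np.int64(283)) [ 14 -53] 101 42.0
(np.int64(353), np.int64(283)) [ 16 -54] 100 39.0
(np.int64(354), np.int64(283)) [ 18 -55] 100 41.0
(np.int64(355), np.int64(283)) [ 18 -57] 103 56.0
```

The paddle front edge moved from local y -62 to -46 mm, 16 mm as expected, so the second click is done and the lever is in notch 2. Next comes the third click.

```bash

python3 -m handwheel '[[-0.03,0.4,0,0],[0,0,0,0],[0,0,0,0]]'|egrep 'eef|force'
python3 -m handwheel '[[-0.01,0.1,0,0],[0,0,0,0],[0,0,0,0]]'|egrep 'eef|force'
python3 -m handwheel '[[-0.01,0.1,0,0],[0,0,0,0],[0,0,0,0]]'|egrep 'eef|force'
python3 -m handwheel '[[-0.01,0.1,0,0],[0,0,0,0],[0,0,0,0]]'|egrep 'eef|force'
python3 -m handwheel '[[0,0.1,0,0],[0,0,0,0],[0,0,0,0]]'|egrep 'eef|force'
python3 -m handwheel '[[-0.01,0.1,0,0],[0,0,0,0],[0,0,0,0]]'|egrep 'eef|force'
python3 -m handwheel '[[-0.01,0.1,0,0],[0,0,0,0],[0,0,0,0]]'|egrep 'eef|force'
python3 -m handwheel '[[-0.01,0.1,0,0],[0,0,0,0],[0,0,0,0]]'|egrep 'eef|force'
python3 lev.py | head -16
```

```text
eef_pos: [0.6306, -0.1916, 0.2647]
force: [1.1, -0.5, -0.1]
eef_pos: [0.6305, -0.1908, 0.2647]
force: [-0.7, 0.1, -0.1]
eef_pos: [0.6304, -0.1902, 0.2647]
force: [0.3, -3.9, -0.0]
eef_pos: [0.6303, -0.1889, 0.2647]
force: [1.0, -3.2, -0.4]
eef_pos: [0.6302, -0.1877, 0.2647]
force: [0.1, -2.1, -0.9]
eef_pos: [0.6301, -0.1866, 0.2647]
force: [0.5, -2.1, 0.3]
eef_pos: [0.6301, -0.1856, 0.2647]
force: [0.4, -1.6, 1.1]
eef_pos: [0.63, -0.1847, 0.2647]
force: [0.5, -1.1, 1.1]
37
(np.int64(350), np.int64(278)) [ 19 -40] 100 95.0
(np.int64(351), np.int64(278)) [ 19 -43] 104 90.0
(np.int64(350), np.int64(279)) [ 16 -43] 103 70.0
(np.int64(351), np.int64(279)) [ 17 -45] 105 63.0
(np.int64(354), np.int64(284)) [ 15 -58] 102 79.0
(np.int64(355), np.int64(284)) [ 15 -60] 106 94.0
(np.int64(353), np.int64(285)) [ 13 -57] 98 71.0
(np.int64(354), np.int64(285)) [ 13 -60] 103 88.0
(np.int64(355), np.int64(285)) [ 14 -62] 104 96.0
(np.int64(356), np.int64(285)) [ 13 -65] 108 98.0
(np.int64(354), np.int64(286)) [ 14 -60] 97 85.0
(np.int64(355), np.int64(286)) [ 11 -64] 105 97.0
(np.int64(362), np.int64(287)) [ 19 -77] 110 102.0
(np.int64(360), np.int64(288)) [ 13 -76] 111 97.0
(np.int64(361), np.int64(288)) [ 19 -75] 104 106.0
```

```bash

python3 -m handwheel '[[-0.01,0.1,0,0],[0,0,0,0],[0,0,0,0]]'|egrep 'eef|force'
python3 -m handwheel '[[-0.01,0.1,0,0],[0,0,0,0],[0,0,0,0]]'|egrep 'eef|force'
python3 -m handwheel '[[-0.01,0.1,0,0],[0,0,0,0],[0,0,0,0]]'|egrep 'eef|force'
python3 lev.py | head -12
```

```text
eef_pos: [0.6298, -0.1837, 0.2646]
force: [0.2, -0.5, 0.2]
eef_pos: [0.6296, -0.1827, 0.2646]
force: [0.9, 0.3, -0.8]
eef_pos: [0.6296, -0.1817, 0.2646]
force: [0.0, 0.3, 0.1]
36
(np.int64(349), np.int64(277)) [ 18 -38] 103 93.0
(np.int64(349), np.int64(278)) [ 17 -39] 101 69.0
(np.int64(350), np.int64(278)) [ 19 -41] 101 62.0
(np.int64(353), np.int64(283)) [ 13 -56] 105 78.0
(np.int64(354), np.int64(283)) [ 13 -59] 109 92.0
(np.int64(352), np.int64(284)) [ 14 -53] 98 74.0
(np.int64(353), np.int64(284)) [ 14 -56] 101 91.0
(np.int64(354), np.int64(284)) [ 12 -59] 106 98.0
(np.int64(355), np.int64(284)) [ 13 -62] 108 98.0
(np.int64(353), np.int64(285)) [ 14 -56] 97 87.0
(np.int64(354), np.int64(285)) [ 12 -60] 103 97.0
```

The paddle front edge is still at -38 mm, so it hasn't clicked. I'll go on in small steps.

```bash

python3 -m handwheel '[[0,0.1,0,0],[0,0,0,0],[0,0,0,0]]'|egrep 'eef|force'
python3 lev.py | head -8
python3 -m handwheel '[[-0.01,0.05,0,0],[0,0,0,0],[0,0,0,0]]'|egrep 'eef|force'
python3 lev.py | head -8
```

```text
eef_pos: [0.6296, -0.1808, 0.2647]
force: [0.3, 0.1, -0.0]
46
(np.int64(347), np.int64(275)) [ 18 -31] 102 99.0
(np.int64(348), np.int64(275)) [ 20 -33] 103 90.0
(np.int64(347), np.int64(276)) [ 17 -33] 101 65.0
(np.int64(348), np.int64(276)) [ 18 -35] 104 59.0
(np.int64(349), np.int64(276)) [ 20 -36] 103 77.0
(np.int64(346), np.int64(277)) [ 17 -31] 95 59.0
(np.int64(347), np.int64(277)) [ 16 -35] 101 44.0
eef_pos: [0.6296, -0.1803, 0.2647]
force: [0.6, -1.0, -0.2]
46
(np.int64(347), np.int64(275)) [ 19 -30] 101 95.0
(np.int64(347), np.int64(276)) [ 16 -33] 103 69.0
(np.int64(348), np.int64(276)) [ 18 -35] 103 62.0
(np.int64(349), np.int64(276)) [ 21 -35] 101 74.0
(np.int64(346), np.int64(277)) [ 18 -30] 94 60.0
(np.int64(347), np.int64(277)) [ 16 -34] 100 45.0
(np.int64(348), np.int64(277)) [ 18 -36] 100 37.0
```

The third click happened: the front edge jumped to -30 mm with a gap ahead of the finger. Now I back off, lift and move over the button.

```bash

python3 -m handwheel '[[0.1,-1,0,0],[0,-1,0,0],[0,0,2,0],[0,0,3,0],[0,0,3,0],[0,0,0,0]]'
python3 -m handwheel '[[-1.2,4,0,0],[-1.2,4,0,0],[-1.2,4,0,0],[-1.2,4.2,0,0],[0,0,0,0],[0,0,0,0],[0,0,0,0]]'
python3 - <<'E'
from h import *
f=grab('side');im=f['image'][210:340,255:415];cv2.imwrite('pics/s3c.png',cv2.resize(im[...,::-1],None,fx=4.5,fy=4.5,interpolation=cv2.INTER_CUBIC))
f=grab('top');im=f['image'][165:285,270:440];cv2.imwrite('pics/t3c.png',cv2.resize(im[...,::-1],None,fx=4.5,fy=4.5,interpolation=cv2.INTER_CUBIC))
E
```

```text
t: 16.7
eef_pos: [0.6317, -0.2017, 0.3497]
ee_rot: [-3.134, -0.002, -1.503]
force: [0.8, -0.6, -0.8]
width: 0.0006
t: 17.4
eef_pos: [0.5828, -0.0391, 0.3446]
ee_rot: [3.142, -0.0, -1.503]
force: [0.1, 0.3, -0.0]
width: 0.0
```

View pics/s3c.png

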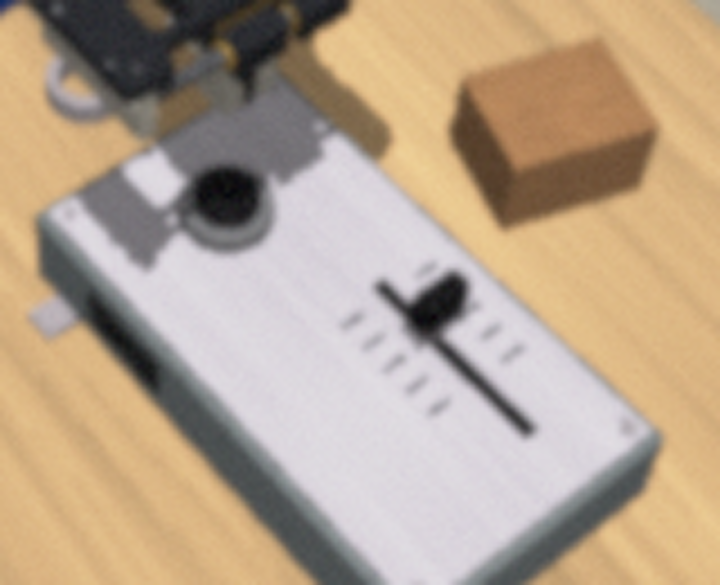

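View pics/t3c.png

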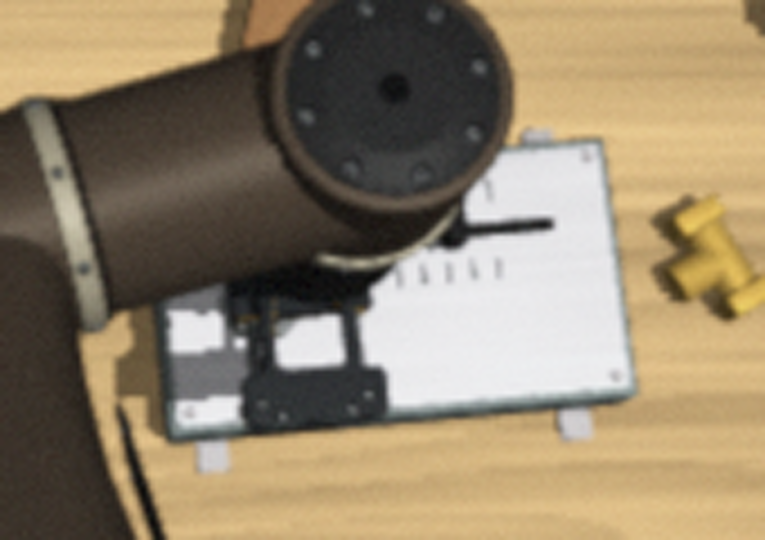

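The side view shows the paddle level with the third pair of ticks, at about (440,300) in the crop. The button is clear at (227,195). Now I check the numbers for the lever, button and collar.

```bash
python3 - <<'E'
from h import *; import pickle
g=pickle.load(open('side0.pkl','rb'))
c=np.array([.595,-.1225]);a=.0739;R=np.array([[np.cos(a),-np.sin(a)],[np.sin(a),np.cos(a)]])
f=grab('side')
for F in (g,f):
    W=cloud(F);L=((W[...,:2]-c)@R)*1000
    m=(F['image'].max(2)<70)&(abs(L[...,0]-30)<25)&(L[...,1]<0)&(L[...,1]>-120)&(W[...,2]>.09)&(W[...,2]<.115)
    print(m.sum(),L[m].mean(0),L[m].min(0),L[m].max(0))
W=cloud(g);L=((W[...,:2]-c)@R)*1000
r=np.hypot(L[...,0]+5,L[...,1]-85)
for lo in range(0,34,3):
    m=(r>=lo)&(r<lo+3);print(lo,m.sum(),np.nanmedian(W[m][:,2]).round(4))
t=pickle.load(open('top0.pkl','rb'));W=cloud(t);L=((W[...,:2]-c)@R)*1000
r=np.hypot(L[...,0]+5,L[...,1]-85)
for lo in range(0,34,3):
    m=(r>=lo)&(r<lo+3);print(lo,m.sum(),np.nanmedian(W[m][:,2]).round(4))
E
```

```text
83 [ 25.61977398 -96.16510488] [  13.54595914 -101.68066758] [ 40.73949201 -88.41178122]
76 [ 25.34296963 -40.25513731] [ 14.84114088 -45.02387259] [ 39.03615135 -32.20753456]
0 7 0.0808
3 11 0.0812
6 18 0.0803
9 30 0.0807
12 38 0.0807
15 72 0.0782
18 37 0.0708
21 68 0.0702
24 91 0.0657
27 54 0.0588
30 60 0.0591
33 90 0.0591
0 3 0.0831
3 12 0.0837
6 18 0.0829
9 24 0.0839
12 30 0.0828
15 42 0.081
18 38 0.0728
21 50 0.0734
24 66 0.0695
27 56 0.0612
30 71 0.0609
33 75 0.0608
```

The button top is at about 82 mm and the collar at about 72 mm, so pressing 6 mm clears the collar. The tool sits within about 1 mm of the button axis.

```bash

python3 -m handwheel '[[0.1,0.1,-3,0],[0,0,-3,0],[0,0,-1.2,0],[0,0,0,0],[0,0,0,0]]'|egrep 'eef|force'
python3 -m handwheel '[[0,0,-0.5,0],[0,0,-0.5,0],[0,0,0,0],[0,0,0,0]]'|egrep 'eef|force'
python3 -m handwheel '[[0,0,-0.2,0],[0,0,0,0],[0,0,0,0]]'|egrep 'eef|force'
python3 -m handwheel '[[0,0,-0.2,0],[0,0,0,0],[0,0,0,0]]'|egrep 'eef|force'
python3 -m handwheel '[[0,0,-0.1,0],[0,0,0,0],[0,0,0,0]]'|egrep 'eef|force'
python3 -m handwheel '[[0,0,-0.1,0],[0,0,0,0],[0,0,0,0]]'|egrep 'eef|force'

```

```text
eef_pos: [0.5842, -0.0377, 0.2734]
force: [0.3, -0.1, 0.3]
eef_pos: [0.5836, -0.0373, 0.2629]
force: [0.3, 0.1, -0.4]
eef_pos: [0.5835, -0.0373, 0.2607]
force: [0.4, -0.3, -0.7]
eef_pos: [0.5837, -0.0373, 0.2589]
force: [0.4, 0.5, 2.8]
eef_pos: [0.5837, -0.0373, 0.2578]
force: [-0.9, 0.3, 3.6]
eef_pos: [0.5837, -0.0373, 0.2568]
force: [-0.5, -0.8, 4.2]
```

```bash

python3 -m handwheel '[[0,0,-0.2,0],[0,0,0,0],[0,0,0,0]]'|egrep 'eef|force'
python3 -m handwheel '[[0,0,-0.1,0],[0,0,0,0],[0,0,0,0]]'|egrep 'eef|force'
python3 -m handwheel '[[0,0,-0.1,0],[0,0,0,0],[0,0,0,0]]'|egrep 'eef|force'

```

```text
eef_pos: [0.5837, -0.0373, 0.2548]
force: [-0.0, 0.2, 4.4]
eef_pos: [0.5836, -0.0373, 0.2543]
force: [-1.7, 0.3, 8.6]
eef_pos: [0.5836, -0.0373, 0.2542]
force: [-4.6, 1.3, 16.7]
```

The button hit its hard stop at TCP z 0.2542, about 6 mm after contact, with force rising to 17 N. I release it and clear away.

```bash

python3 -m handwheel '[[0,0,0.3,0],[0,0,1,0],[0,0,3,0],[0,0,4,0],[0,0,4,0],[-1,4,0,0],[-1,4,0,0],[-1,4,0,0],[-1,4,0,0],[0,0,0,0],[0,0,0,0],[0,0,0,0]]'
python3 - <<'E'
from h import *; import pickle
f=grab('side','s4.png')
c=np.array([.595,-.1225]);a=.0739;R=np.array([[np.cos(a),-np.sin(a)],[np.sin(a),np.cos(a)]])
W=cloud(f);L=((W[...,:2]-c)@R)*1000
m=(f['image'].max(2)<70)&(abs(L[...,0]-30)<25)&(L[...,1]<0)&(L[...,1]>-120)&(W[...,2]>.09)&(W[...,2]<.115)
print('lever',m.sum(),L[m].mean(0))
r=np.hypot(L[...,0]+5,L[...,1]-85);print('button z',np.nanmedian(W[r<13][:,2]),np.nanmedian(W[(r>19)&(r<23)][:,2]))
g=grab('top','t4.png')
E
```

```text
t: 21.75
eef_pos: [0.5434, 0.1221, 0.3754]
ee_rot: [3.141, -0.0, -1.503]
force: [0.2, -0.4, 0.4]
width: 0.0006
lever 76 [ 25.40491828 -39.92992786]
button z 0.08079373507289 0.07109748134789284
```

View pics/s4.png

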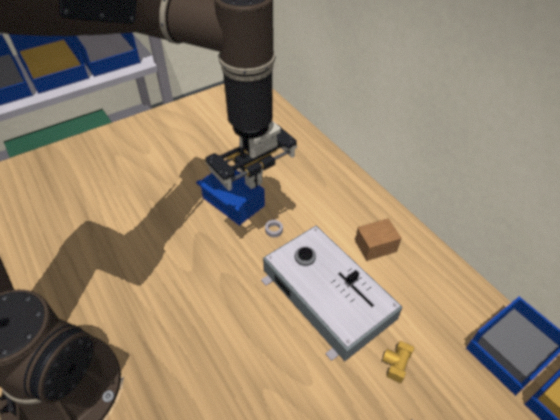

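View pics/t4.png

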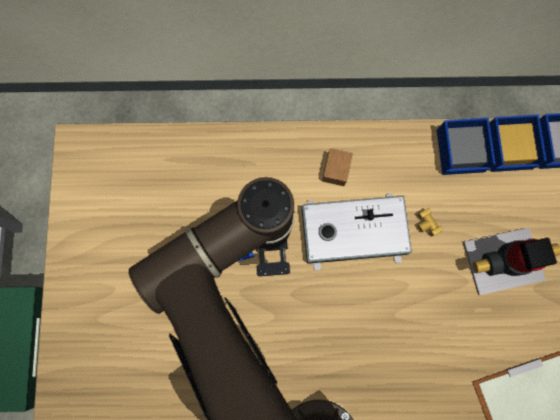

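Both views show the paddle at the third tick pair, at (369,213) in the top view. The button is back up at its starting height of about 81 mm, the loose things are where they were, and the arm hangs clear about 127 mm above the bin.

```bash
python3 -c "
from station import arm
print(arm.job_done())"
```

```text
the job is handed in; nothing more can be done
None
```

I handed the job in at about 22 s of the 64 s allowed, with the lever in its third notch and the start button pressed and back up. The hand-in gives no verdict.

- **Lever:** I pushed the paddle with the closed fingertips in 0.5–4 mm steps, counting three clicks by the force (about 4 N falling to zero) and by the camera. I stopped about 6 mm short of touching the paddle again. The last side view puts it about 56 mm from where it started, at local y ≈ -40 mm. The third notch is at -38 mm, so that agrees within the 2 mm calibration. In the pictures the paddle is level with the third pair of ticks.
- **Button:** I pressed it about 6 mm to its hard stop, where the force rose to 17 N. After release its top measured 80.8 mm, the same as before the press.
- **Surroundings:** The tee, ring and carton look unmoved in the last pictures, judged by eye rather than measured. The bin was partly hidden by the gripper at the end; no contact force was felt, and the fingertips stayed about 127 mm above it. The arm is clear of everything.
- **Disagreements:** The two cameras differed by about 2 mm along the slot, so I relied on the touch and click positions there.

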